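# Line up the press nut and lock it with its pin

## Task

The dough press must be locked: turn its castle nut clockwise, seen from above, until the slot across the nut lines up with the slot in the fixed post. Then lay the slim-barred pin down into the lined-up slots, handle up, so that it lies fully on the bottom, centred on the post, and let go of it. The thick-barred pin does not fit; leave it standing where it is.

Things in the scene. Friction and masses are not known exactly. Their poses are not given: they have to be found in the camera images.
- nut (a joint): rad the dark steel castle nut must still turn clockwise (from above) until its slot lies along the post's (0); starts 0.6 to 1.2, range -0.6 to 1.5, light friction, stays put, keeps its height. Square, 54 x 54 mm, sides from 20 mm below post_slot to 21 mm above; slot across the top 17 mm wide. Grip its two unslotted sides (fingers close at right angles to its slot). 82 mm washer just under it
- post_slot (a point): middle of the bottom of the slot in the fixed bright steel post, on the axis of post and nut, 60 mm above the table; x level along the post's slot, z up. Post 26 mm across, in the nut's middle, slot 15 mm wide, 22 mm deep, top 1 mm above the nut's. The press is fixed: wooden board 150 x 150 x 18 mm, on it a wooden disc, 130 mm across, top at 36 mm
- slim_pin_grip (a point): centre of the slim pin's wooden handle, 44 mm above its underside (44 mm above post_slot when seated); x along the bar, z up. Loose, 80 g, stands upright. Steel bar 94 long, 10 high, 8 mm wide, with crosspieces 26 mm wide at its ends (78 mm apart, they stay outside the nut). Handle 36 mm along the bar, 14 mm across it (grip this), from 26 to 62 mm above the underside
- thick_pin_grip (a point): centre of the other pin's wooden handle, 44 mm above its underside, x along its bar, z up: same handle and length, but its bar is 24 mm wide all along, too wide for the slots. To be left alone
Things that resemble listed ones, but are neither listed nor needed, are in the scene too. Leave any turquoise look-alike of the part that bears nut alone.

How it is judged:
On the way:
1. the nut's slot is lined up with the post's slot (within 14 degrees) (value of joint nut between -0.25 and 0.25 rad), for 0.2 s.
At the end, for the whole second after the job is handed in: The nut's slot is within 14 degrees of the post's slot; the slim pin lies in both slots, upright within 11 degrees, along the post's slot within 17 degrees, its handle centre within 14 mm of the post's axis seen from above and at most 49 mm above the slot's bottom (44 mm when fully seated) (all of step 1 and horizontal distance between slim_pin_grip and post_slot below 0.014 m and z of slim_pin_grip in the frame of post_slot below 0.049 m and angle between the x axis of slim_pin_grip and the x axis of post_slot, either way round below 0.3 rad and angle between slim_pin_grip's own z axis and vertical below 0.2 rad); the robot touches nothing.
It fails at once if the thick pin is moved more than 40 mm or knocked over (distance of thick_pin_grip from where it was at the start of the episode above 0.04 m or angle between thick_pin_grip's own z axis and vertical above 0.6 rad).
It also fails if it takes over 54 s, if anything falls off the work surface, if the arm or the gripper's body presses on something with over 40 N, if the wrist force passes 120 N, or if a joint passes its speed limit or range.

## Robot

A 6-joint arm with a two-finger parallel gripper is mounted at the origin on the work surface; the furniture and walls round the work are solid. World frame = base frame: x ahead of the robot, y to its left, z up, the work surface at z = 0. Lengths are in m, angles in rad, forces in N, time in s.
With the tool pointing down it reaches from about 0.325 to 0.9 m from the base axis. Payload 3.5 kg.
Tool frame: the origin (TCP) lies midway between the tips of the shut fingers; the grasp point (between the pads) lies r.pinch_z behind it (r.pinch_z is the distance from the TCP to the grasp point, in m); z points along the fingers, y is the direction in which the jaws open and shut (so a half turn about z gives the same grasp; the last joint's range is limited). The gripper opens to 85 mm and grips with 20 to 120 N. Pads are 22 mm wide; open, the fingers measure 114 mm over their backs; the gripper's body (76 mm by 85 mm) begins 54 mm behind the grasp point. The pads swing forward as they close: fully open they stand 13 mm farther back than shut.
Start: joints at [-1.386, 0.276, -0.026, 1.268, 0, 1.467], TCP at [0.177, -0.599, 0.231] pointing down, gripper open.
Joint ranges: [-3.12, 3.12], [-0.85, 1.88], [-1.08, 1.24], [-1.95, 2.15], [-1.57, 1.53], [-3.14, 3.14]. Speed limits (rad/s): [2.57, 2.57, 3.14, 3.14, 3.14, 3.14].

## Interface

Orientations are given as a unit quaternion [x, y, z, w].
In Python, from station import r gives the robot as it stands.
- The arm moves only by the shell command python3 -m creep 'ROWS' [FORCE]. ROWS is text: rows parted by semicolons, each of 7 numbers parted by spaces: the shift along the tool's x, y, z in m, then the turn, a rotation vector about the tool's x, y, z in degrees, then the gripper's target within -1 to 1 (shut at 1, half-way at 0, fully open at -1). In form: x y z rx ry rz claw; .... A call has 1 to 8 rows; each row is the pose to reach, as a shift and turn from the pose commanded when the call began, along the tool's axes at that moment; what a row does not reach only later rows make up. A row lasts 1/12 s, in which the tool goes at most 41.7 mm and 7.16 degrees, less where a joint would pass 70% of its speed; a pose out of reach is approached as far as the arm can. A call with a gripper value outside its range is refused whole. The fingers move at their own pace and stop on an object; FORCE is the grip in N (left out, the last holds). Time passes only in rows, so rows that repeat a pose let the fingers close. It gives the time, the measured TCP pose, the force and the opening at its end, in the units of the state.
- r.read_state(): the state, without advancing time (a new reading comes with each control period).
- r.capture(name): name is "scene" or "top" or "wrist"; returns (picture, depth): 400x640x3 uint8, red, green, blue; 400x640 float32, m along the optical axis (not along the pixel's ray), 0 where there is no reading.
- r.calibration(name): a dict with "fov_y" (degrees; the focal length in pixels is half the picture's height over the tangent of half this angle, whatever the lens; pixels are square), "cx", "cy" (the principal point, pixels), "D" ([k1, k2, p1, p2, k3] as OpenCV has them; the pictures are not rectified), "view" (4x4, takes a point from world to camera coordinates); the wrist camera has in their place "T_tool_cam" (4x4, takes a point from camera to tool coordinates, whose origin is the TCP and whose axes are the flange's). Camera axes: x right, y down, z forward; pixel columns grow to the right and rows downward; lengths in m; the calibration is good to about 2 mm. A picture is of the moment at which its call begins: read the wrist's pose just before it. calibration takes no time and is no camera call.
- r.finish_job(): hands the job in, once; it reports no verdict.
The state is a dict: "time": time; "qpos": joint angles; "joint_velocities": joint speeds; "effort": joint torques, N m; "tool_pos": TCP position; "eef_rot": TCP orientation; "wrist_force": force on the tool from outside, world axes, zero at the start; "moment": the same for the moment, N m; "opening": finger opening in m.
Only numpy, scipy, OpenCV 4.12 (cv2) and the standard library are available. Lean on these libraries where they do the work, as an engineer would, in place of code of your own. Each camera call takes 0.05 s, during which the arm holds its last target.

## Working session

There is one attempt and no reset: what is moved stays moved. The work goes in short steps, Python scripts to look and compute and a shell command to move; the robot and the scene stay as the last step left them, time stands still between calls to the robot, and variables do not carry over. Pictures are saved under pics/ and viewed, and the job is handed in when it is done.

```bash
ls; mkdir -p pics; python3 - <<'E'
from station import r
import cv2,numpy as np
print(r.read_state(), r.pinch_z)
for n in ("scene","top","wrist"):
    p,d=r.capture(n); cv2.imwrite(f"pics/{n}0.png",p[:,:,::-1]); np.save(f"pics/{n}0.npy",d); c=r.calibration(n); print(n,c)
E
```

```text
pics
{'time': 0.0, 'qpos': array([-1.38638365e+00,  2.77150750e-01, -2.79137602e-02,  1.26801941e+00,
        1.68079368e-05,  1.46741635e+00]), 'joint_velocities': array([-0.00100795, -0.00030005, -0.00069324, -0.00022901, -0.00058666,
        0.00019777]), 'effort': array([-1.81720130e-03, -4.45511413e+01,  2.95201868e+01,  1.65366306e-02,
       -1.86835309e-04,  1.98402958e-06]), 'tool_pos': array([ 0.17725724, -0.59850179,  0.23013321]), 'eef_rot': array([ 9.89664130e-01,  1.43400147e-01, -3.79326667e-05, -1.14319711e-03]), 'wrist_force': array([-0.35024537,  0.20127182, -0.48186952]), 'moment': array([-0.05418065,  0.04518728,  0.02871685]), 'opening': 0.08565514692932712} 0.0187
scene {'fov_y': 42.23846917506351, 'cx': 319.7550157015484, 'cy': 197.8803294098531, 'D': array([-0.12835562,  0.        ,  0.        ,  0.        ,  0.        ]), 'view': array([[-0.85286525, -0.52190752,  0.01527783,  0.26625238],
       [-0.41210293,  0.65488631, -0.63347856,  0.22126244],
       [ 0.32061199, -0.54656789, -0.7736094 ,  1.31309   ],
       [ 0.        ,  0.        ,  0.        ,  1.
[... 240 characters left out ...]
  [-0.99812984, -0.00290694, -0.06106037,  0.37437414],
       [ 0.06105418,  0.00217322, -0.99813209,  1.60241233],
       [ 0.        ,  0.        ,  0.        ,  1.        ]])}
wrist {'fov_y': 65.01489391808418, 'cx': 318.9718114972838, 'cy': 198.10780162425374, 'D': array([-0.06114537,  0.        ,  0.        ,  0.        ,  0.        ]), 'T_tool_cam': array([[ 1.35155172e-03, -9.52826756e-01, -3.03511692e-01,
         7.77151815e-02],
       [ 9.99998741e-01,  1.54020704e-03, -3.82194359e-04,
         1.29979764e-03],
       [ 8.31635856e-04, -3.03510793e-01,  9.52827638e-01,
        -1.42378861e-01],
       [ 0.00000000e+00,  0.00000000e+00,  0.00000000e+00,
         1.00000000e+00]])}
```

View pics/scene0.png

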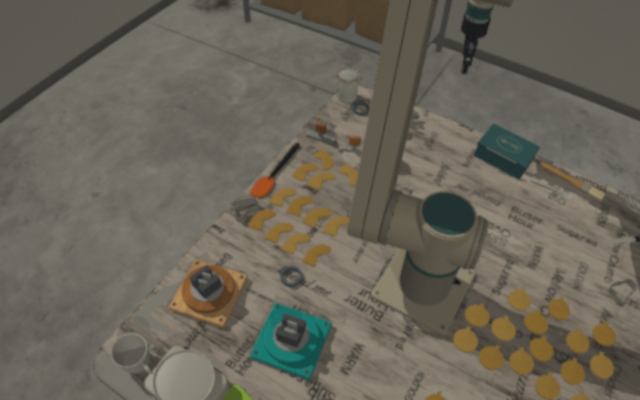

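View pics/top0.png

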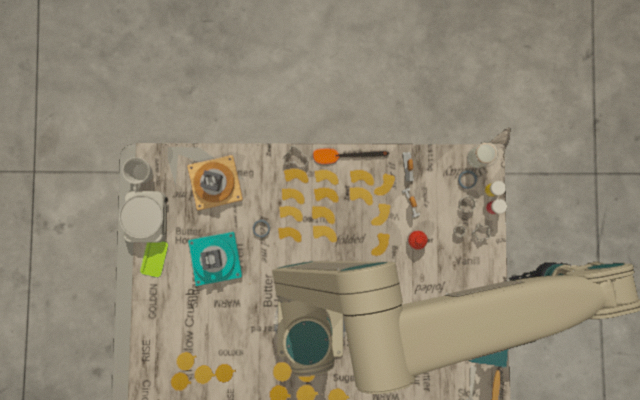

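View pics/wrist0.png

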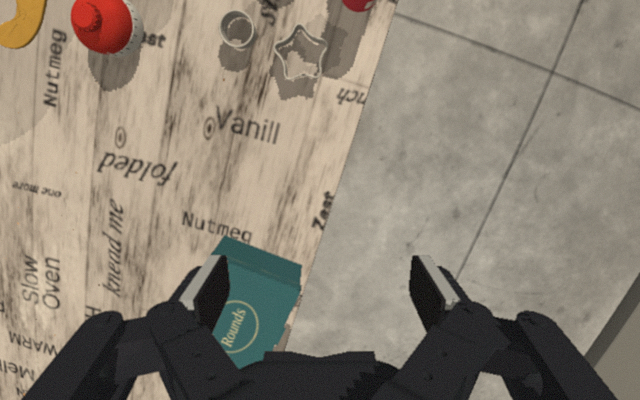

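The top view shows the wooden press at about (213,182) and the turquoise look-alike at (215,260). The pins are probably at about (408,165) and (411,203). I'll enlarge those areas.

```bash
cat > h.py <<'E'
import cv2,numpy as np
from station import r
def K(c):
    f=200/np.tan(np.radians(c['fov_y']/2)); return np.array([[f,0,c['cx']],[0,f,c['cy']],[0,0,1.]])
from scipy.spatial.transform import Rotation as R
def pose(name,st=None):
    c=r.calibration(name)
    if name!='wrist': return c,np.linalg.inv(c['view'])
    st=st or r.read_state()
    T=np.eye(4);T[:3,:3]=R.from_quat(st['eef_rot']).as_matrix();T[:3,3]=st['tool_pos']
    return c,T@c['T_tool_cam']
def cloud(name,d,T=None):
    c,T0=pose(name); T=T0 if T is None else T
    u,v=np.meshgrid(np.arange(640),np.arange(400))
    n=cv2.undistortPoints(np.stack([u,v],-1).reshape(-1,1,2).astype(float),K(c),c['D']).reshape(400,640,2)
    P=np.dstack([n*d[...,None],d]); return P@T[:3,:3].T+T[:3,3]
def onplane(name,uv,z,T=None):
    c,T0=pose(name); T=T0 if T is None else T
    n=cv2.undistortPoints(np.array(uv,float).reshape(-1,1,2),K(c),c['D']).reshape(-1,2)
    D=np.c_[n,np.ones(len(n))]@T[:3,:3].T; o=T[:3,3]
    return o+D*((z-o[2])/D[:,2])[:,None]
def proj(name,P,T=None):
    c,T0=pose(name); T=T0 if T is None else T
    V=np.linalg.inv(T); return cv2.projectPoints(np.array(P,float).reshape(-1,1,3),cv2.Rodrigues(V[:3,:3])[0],V[:3,3],K(c),c['D'])[0].reshape(-1,2)
E
python3 - <<'E'
from h import *
d=np.load('pics/top0.npy');P=cloud('top',d);np.set_printoptions(precision=3,suppress=True)
for uv in [(213,182),(408,165),(411,203),(215,260),(250,230),(300,200)]: print(uv,P[uv[1],uv[0]])
m=(P[...,2]>.07)&(P[...,2]<.1)&(d>0)
n,l,s,c=cv2.connectedComponentsWithStats(m.astype(np.uint8))
for i in range(1,n):
    if s[i,4]>8: print(s[i],c[i],P[l==i].mean(0))
im=cv2.imread('pics/top0.png')
a=cv2.resize(im[130:230,380:440],None,fx=6,fy=6,interpolation=cv2.INTER_CUBIC)
b=cv2.resize(im[150:220,180:250],None,fx=6,fy=6,interpolation=cv2.INTER_CUBIC)
a2=np.zeros((600,420,3),np.uint8);a2[:420]=b
cv2.imwrite('pics/z1.png',np.hstack([a,a2]))
im=cv2.imread('pics/scene0.png')
cv2.imwrite('pics/z2.png',cv2.resize(im[100:190,280:400],None,fx=6,fy=6,interpolation=cv2.INTER_CUBIC))
E
```

```text
(213, 182) [0.44  0.297 0.087]
(408, 165) [ 0.5   -0.309  0.052]
(411, 203) [ 0.379 -0.318  0.052]
(215, 260) [0.201 0.287 0.088]
(250, 230) [0.294 0.194 0.001]
(300, 200) [0.391 0.033 0.007]
[474 141  24  26 223] [484.04  154.525] [ 0.526 -0.535  0.091]
[490 143   6   4  10] [492.3 144.8] [ 0.555 -0.558  0.097]
[203 170  19  14 120] [211.983 175.417] [0.461 0.302 0.08 ]
[200 178  19  14 117] [208.496 185.598] [0.43  0.312 0.08 ]
[491 181  15  15 100] [498.16 187.62] [ 0.426 -0.582  0.073]
[493 201  14  13  82] [499.585 206.817] [ 0.367 -0.585  0.073]
[211 250  10  18 118] [215.602 258.483] [0.206 0.287 0.08 ]
[200 252  10  18 119] [204.277 260.437] [0.2   0.321 0.08 ]
```

View pics/z1.png

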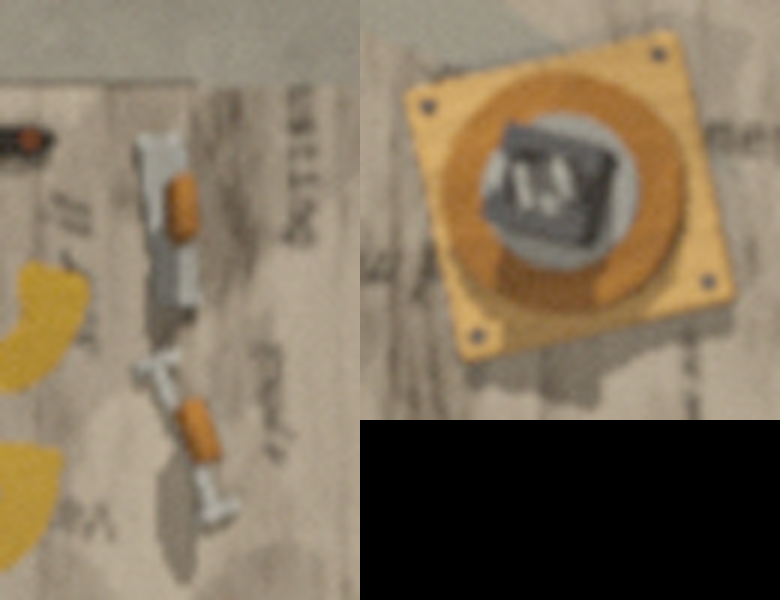

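View pics/z2.png

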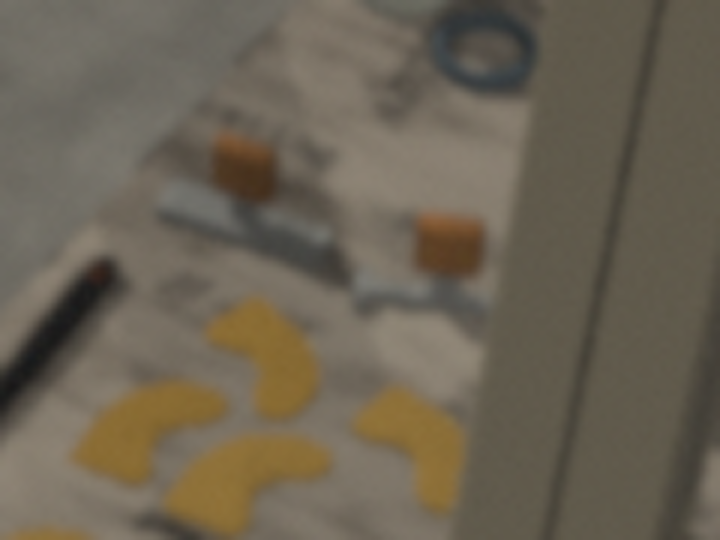

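The slim pin is the one at top (411,203), with end crosspieces; the thick pin is at (408,166). In the wooden press, the nut's slot is at about 72° and the post's at about 15°. I'll move above the slim pin while unwinding the wrist, so the last joint keeps its range.

```bash
python3 -m creep '0.03 -0.023 0 0 0 -7 -1; 0.06 -0.046 0 0 0 -14 -1; 0.09 -0.069 0 0 0 -21 -1; 0.12 -0.092 0 0 0 -28 -1; 0.15 -0.115 0 0 0 -35 -1; 0.18 -0.138 0 0 0 -42 -1; 0.21 -0.161 0 0 0 -49 -1; 0.24 -0.184 0 0 0 -56 -1'
python3 - <<'E'
from h import *
s=r.read_state();print(s['qpos'],np.degrees(np.arctan2(*R.from_quat(s['eef_rot']).as_matrix()[[1,0],0])))
E
```

```text
time: 0.82
tool_pos: [0.3558, -0.3529, 0.2311]
eef_rot: [0.805, 0.594, 0.0, -0.0]
wrist_force: [-0.2, -0.6, -0.8]
opening: 0.0852
[-9.10373398e-01  5.69009742e-02 -2.88849302e-01  1.22537417e+00
  6.55745523e-05  9.60348950e-01] 72.81550257558074
```

```bash
python3 -m creep '0.01 0.003 0 0 0 -7 -1; 0.02 0.006 0 0 0 -14 -1; 0.03 0.009 0 0 0 -21 -1; 0.04 0.012 0 0 0 -28 -1; 0.04 0.012 0 0 0 -35 -1; 0.04 0.012 0 0 0 -42 -1; 0.04 0.012 0 0 0 -49 -1; 0.04 0.012 0 0 0 -56 -1'
python3 -m creep '0 0 0 0 0 -7 -1; 0 0 0 0 0 -14 -1; 0 0 0.01 0 0 -21 -1; 0 0 0.02 0 0 -28 -1; 0 0 0.02 0 0 -35 -1; 0 0 0.02 0 0 -42 -1; 0 0 0.02 0 0 -49 -1; 0 0 0.02 0 0 -56 -1'
python3 -m creep '0 0 0 0 0 -7 -1; 0 0 0 0 0 -14 -1; 0 0 0 0 0 -16 -1; 0 0 0 0 0 -16 -1; 0 0 0 0 0 -16 -1'
python3 - <<'E'
from h import *
s=r.read_state();print(s['qpos'],s['tool_pos'],np.degrees(np.arctan2(*R.from_quat(s['eef_rot']).as_matrix()[[1,0],0])))
c,T=pose('wrist',s);p,d=r.capture('wrist')
cv2.imwrite('pics/w1.png',p[:,:,::-1]);np.savez('pics/w1.npz',d=d,T=T)
P=cloud('wrist',d,T);m=(P[...,2]>.04)&(P[...,2]<.075)&(d>0)
n,l,st,ce=cv2.connectedComponentsWithStats(m.astype(np.uint8))
for i in range(1,n):
    if st[i,4]>200: print(st[i],P[l==i].mean(0))
E
```

```text
time: 1.48
tool_pos: [0.3787, -0.3198, 0.231]
eef_rot: [0.432, 0.902, 0.0, -0.0]
wrist_force: [0.3, 1.0, 0.4]
opening: 0.0855
time: 2.15
tool_pos: [0.3785, -0.3199, 0.2108]
eef_rot: [-0.042, 0.999, 0.0, -0.0]
wrist_force: [-0.6, -0.2, 0.5]
opening: 0.0854
time: 2.57
tool_pos: [0.3786, -0.32, 0.211]
eef_rot: [-0.177, 0.984, 0.0, -0.0]
wrist_force: [-0.6, -0.6, -0.1]
opening: 0.0852
[-8.32211798e-01  5.98430481e-02 -3.29027015e-01  1.18250994e+00
  1.79931643e-05 -1.18861224e+00] [ 0.37860035 -0.32000425  0.21104858] -159.57975591060512
[ 314   29   56   60 2589] [ 0.26601606 -0.34123103  0.04767825]
[  25   52   65   51 2600] [ 0.36856709 -0.57950494  0.06418891]
[  22  115   62   47 2325] [ 0.42428735 -0.57659595  0.06391838]
[307 166  15  39 526] [ 0.38260293 -0.32430518  0.05945407]
[  47  208   72   67 1644] [ 0.51199116 -0.52319382  0.05930829]
[277 263  18  38 461] [ 0.49632672 -0.31567379  0.05758042]
```

View pics/w1.png

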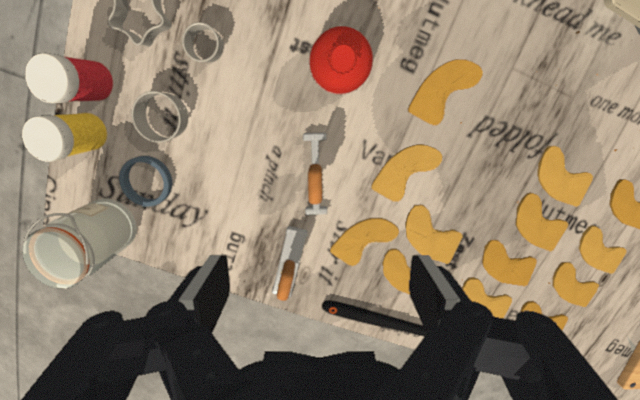

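The wrist view shows the slim pin's handle at about (315,185), which is world (0.383,-0.324), and the thick pin at (285,265). Next I go to the press.

```bash
python3 -m creep '-0.0176 0.0353 0 0 0 -3.5 -1; -0.035 0.0706 0 0 0 -7 -1; -0.053 0.106 -0.01 0 0 -10.5 -1; -0.07 0.141 -0.01 0 0 -14 -1; -0.088 0.1765 -0.01 0 0 -17.5 -1; -0.106 0.212 -0.01 0 0 -21 -1; -0.123 0.247 -0.01 0 0 -24.5 -1; -0.141 0.282 -0.01 0 0 -28 -1'
python3 -m creep '-0.032 0.0229 0 0 0 -3 -1; -0.064 0.0458 0 0 0 -6 -1; -0.096 0.0687 0 0 0 -9 -1; -0.128 0.0916 0 0 0 -12 -1; -0.16 0.1145 0 0 0 -15 -1; -0.192 0.137 0 0 0 -18 -1; -0.224 0.16 0 0 0 -21 -1; -0.2567 0.183 0 0 0 -24 -1'
python3 -m creep '0 0 0 0 0 0 -1; 0 0 0 0 0 0 -1; 0 0 0 0 0 0 -1'
python3 - <<'E'
from h import *
np.set_printoptions(precision=4,suppress=True)
s=r.read_state();print(s['qpos'],s['tool_pos'],np.degrees(np.arctan2(*R.from_quat(s['eef_rot']).as_matrix()[[1,0],0])))
c,T=pose('wrist',s);p,d=r.capture('wrist')
cv2.imwrite('pics/w2.png',p[:,:,::-1]);np.savez('pics/w2.npz',d=d,T=T)
P=cloud('wrist',d,T)
for lo,hi in((.0775,.0815),(.0815,.09),(.034,.038),(.03,.055)):
  m=(P[...,2]>lo)&(P[...,2]<hi)&(d>0)
  n,l,st,ce=cv2.connectedComponentsWithStats(m.astype(np.uint8))
  for i in range(1,n):
    if st[i,4]>150:
      Q=P[l==i][:,:2].astype(np.float32); print(lo,st[i],P[l==i].mean(0),cv2.minAreaRect(Q*1000))
cv2.imwrite('pics/w2z.png',cv2.resize(p[80:280,220:420,::-1],None,fx=3,fy=3,interpolation=cv2.INTER_CUBIC))
E
```

```text
time: 3.28
tool_pos: [0.4118, -0.0049, 0.2215]
eef_rot: [-0.411, 0.911, -0.0, 0.0]
wrist_force: [0.5, 0.4, -1.2]
opening: 0.0855
time: 3.95
tool_pos: [0.4449, 0.3089, 0.2213]
eef_rot: [-0.592, 0.806, -0.0, 0.0]
wrist_force: [1.0, -0.1, -0.4]
opening: 0.085
time: 4.2
tool_pos: [0.4448, 0.3065, 0.2209]
eef_rot: [-0.591, 0.807, -0.0, -0.001]
wrist_force: [-0.4, 0.2, 1.0]
opening: 0.0856
[ 0.484   0.1334 -0.2255  1.2131 -0.0005 -0.781 ] [0.4448 0.3065 0.2209] -107.52127649548432
0.0775 [ 536   67   59   45 1029] [0.2081 0.2853 0.0801] ((206.99827575683594, 286.6374816894531), (55.23857879638672, 19.87126350402832), 11.54680347442627)
0.0775 [547 104  57  43 961] [0.2016 0.3211 0.0802] ((200.4829864501953, 320.4601745605469), (55.272891998291016, 20.386104583740234), 12.05582332611084)
0.0775 [312 160  35  56 910] [0.4301 0.3125 0.0802] ((436.95458984375, 311.1895446777344), (54.0047721862793, 32.560760498046875), 74.0997085571289)
0.0775 [288 162  35  56 908] [0.4645 0.3025 0.0801] ((459.1907653808594, 306.1532287597656), (54.49046325683594, 31.68235969543457), 70.93439483642578)
0.034 [
[... 690 characters left out ...]
 300.7452697753906), (33.87002944946289, 20.35669708251953), 86.54246520996094)
0.03 [ 259  116  119  117 7602] [0.4444 0.3007 0.0365] ((447.25946044921875, 308.0444030761719), (127.60704803466797, 127.6308364868164), 29.34432601928711)
0.03 [ 447  254   72   51 1278] [0.2842 0.4763 0.0416] ((278.6082458496094, 483.6310119628906), (45.43777084350586, 104.68980407714844), 46.515071868896484)
0.03 [ 379  275   34   85 1499] [0.4035 0.5039 0.0424] ((411.40264892578125, 512.9265747070312), (122.22535705566406, 43.8575325012207), 78.5442886352539)
0.03 [319 324  59  31 647] [0.4729 0.5101 0.0429] ((474.81927490234375, 516.3406372070312), (28.716821670532227, 74.70426940917969), 82.07282257080078)
```

View pics/w2.png

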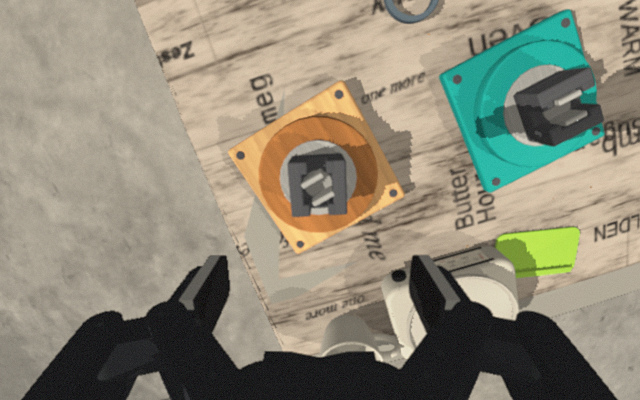

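View pics/w2z.png

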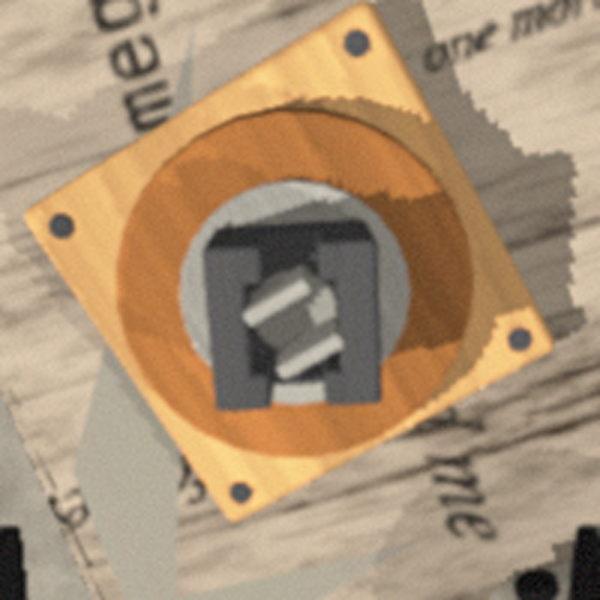

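```bash
python3 - <<'E'
from h import *
np.set_printoptions(precision=4,suppress=True)
z=np.load('pics/w2.npz');T=z['T'];im=cv2.imread('pics/w2.png')
g=cv2.cvtColor(im,cv2.COLOR_BGR2GRAY)
roi=np.zeros_like(g);roi[165:215,298:340]=1
m=((g>150)&(roi>0)).astype(np.uint8)
n,l,st,ce=cv2.connectedComponentsWithStats(m)
cs=[]
for i in range(1,n):
    if st[i,4]>15:
        v,u=np.where(l==i);Q=onplane('wrist',np.c_[u,v],.082,T)[:,:2];w,V=np.linalg.eigh(np.cov(Q.T));a=np.degrees(np.arctan2(V[1,1],V[0,1]))
        print(st[i],Q.mean(0),a,np.sqrt(w*12)*1000)
# board corners holes
for z0,uv in((.018,[[220+357/3,80+42/3],[220+62/3,80+225/3],[220+240/3,80+492/3],[220+520/3,80+340/3]]),):
    Q=onplane('wrist',uv,z0,T);print(Q,Q.mean(0));
    for k in range(4): 
        e=Q[(k+1)%4]-Q[k];print(np.degrees(np.arctan2(e[1],e[0])))
E
```

```text
[301 173  22  15 118] [0.4495 0.2983] -166.84602917785023 [ 4.813  21.5584]
[324 177   7  11  56] [0.4365 0.3042] 55.90079415861762 [5.4436 9.0995]
[313 192  21  14 108] [0.4449 0.3181] -166.55785606858964 [ 4.6073 21.6027]
[311 208  17   7 112] [0.4521 0.3291] 165.45827784330342 [ 6.7714 15.5999]
[[0.3999 0.2329 0.018 ]
 [0.5223 0.262  0.018 ]
 [0.4938 0.3848 0.018 ]
 [0.3708 0.3563 0.018 ]] [0.4467 0.309  0.018 ]
13.397156598012067
103.06545215107013
-166.94253567931145
-76.77005101914568
```

The post slot is at 13.3° and centred on (0.447,0.3085). The nut slot is at 72.5°, so the nut needs about 59° clockwise. The jaws are already aligned, so I'll descend and grip.

```bash
python3 -m creep '-0.0026 -0.0016 0.03 0 0 0 -1; -0.0026 -0.0016 0.06 0 0 0 -1; -0.0026 -0.0016 0.09 0 0 0 -1; -0.0026 -0.0016 0.12 0 0 0 -1; -0.0026 -0.0016 0.145 0 0 0 -1; -0.0026 -0.0016 0.165 0 0 0 -1; -0.0026 -0.0016 0.175 0 0 0 -1; -0.0026 -0.0016 0.175 0 0 0 -1' 40
python3 -m creep '0 0 0 0 0 0 0; 0 0 0 0 0 0 1; 0 0 0 0 0 0 1; 0 0 0 0 0 0 1; 0 0 0 0 0 0 1; 0 0 0 0 0 0 1' 40
```

```text
time: 4.92
tool_pos: [0.4455, 0.3063, 0.0441]
eef_rot: [-0.59, 0.807, 0.0, -0.003]
wrist_force: [-0.4, 0.4, -0.2]
opening: 0.0855
time: 5.42
tool_pos: [0.4472, 0.3101, 0.0485]
eef_rot: [-0.591, 0.806, 0.001, 0.001]
wrist_force: [-3.4, 1.2, 5.0]
opening: 0.0537
```

```bash
python3 -m creep '0 0 0 0 0 5 1; 0 0 0 0 0 12 1; 0 0 0 0 0 19 1; 0 0 0 0 0 26 1; 0 0 0 0 0 33 1; 0 0 0 0 0 40 1; 0 0 0 0 0 46 1; 0 0 0 0 0 52 1'
python3 -m creep '0 0 0 0 0 4 1; 0 0 0 0 0 7.2 1; 0 0 0 0 0 7.2 1; 0 0 0 0 0 7.2 1'
python3 - <<'E'
from h import *
s=r.read_state();print(s['qpos'],s['tool_pos'],np.degrees(np.arctan2(*R.from_quat(s['eef_rot']).as_matrix()[[1,0],0])))
E
```

```text
time: 6.08
tool_pos: [0.4476, 0.3097, 0.0485]
eef_rot: [-0.176, 0.984, 0.001, 0.0]
wrist_force: [-4.1, 0.2, 4.3]
opening: 0.0539
time: 6.42
tool_pos: [0.4476, 0.3097, 0.0485]
eef_rot: [-0.116, 0.993, 0.001, 0.0]
wrist_force: [-4.7, 0.3, 6.0]
opening: 0.0539
[ 0.48557738  0.29872341 -0.41972368  0.85083733  0.00158246  0.25323372] [0.44763763 0.30967898 0.04848793] -166.68767856382703
```

The tool's yaw is now -166.7°, along the post slot. I'll open, rise and check.

```bash
python3 -m creep '0 0 0 0 0 0 0; 0 0 0 0 0 0 -1; 0 0 0 0 0 0 -1; 0 0 0 0 0 0 -1; 0 0 0 0 0 0 -1; 0 0 -0.01 0 0 0 -1; 0 0 -0.03 0 0 0 -1'
python3 -m creep '0 0 -0.03 0 0 0 -1; 0 0 -0.065 0 0 0 -1; 0 0 -0.1 0 0 0 -1; 0 0 -0.135 0 0 0 -1; 0 0 -0.145 0 0 0 -1; 0 0 -0.145 0 0 0 -1'
cat > press.py <<'E'
from h import *
import sys
np.set_printoptions(precision=4,suppress=True)
k=sys.argv[1]
s=r.read_state();print(s['qpos'],s['tool_pos'],np.degrees(np.arctan2(*R.from_quat(s['eef_rot']).as_matrix()[[1,0],0])))
c,T=pose('wrist',s);p,d=r.capture('wrist')
cv2.imwrite(f'pics/{k}.png',p[:,:,::-1]);np.savez(f'pics/{k}.npz',d=d,T=T)
P=cloud('wrist',d,T)
near=np.hypot(P[...,0]-.447,P[...,1]-.3085)<.05
m=(P[...,2]>.0775)&(P[...,2]<.0815)&near
n,l,st,ce=cv2.connectedComponentsWithStats(m.astype(np.uint8))
for i in range(1,n):
    if st[i,4]>150:
      Q=P[l==i][:,:2]; print(st[i],P[l==i].mean(0),cv2.minAreaRect(Q.astype(np.float32)*1000))
u,v=proj('wrist',[[.447,.3085,.08]],T)[0].astype(int)
cv2.imwrite(f'pics/{k}z.png',cv2.resize(p[max(v-80,0):v+80,u-80:u+80,::-1],None,fx=3.5,fy=3.5,interpolation=cv2.INTER_CUBIC))
E
python3 press.py w3
```

```text
time: 7.0
tool_pos: [0.4454, 0.3076, 0.0747]
eef_rot: [-0.116, 0.993, -0.001, -0.003]
wrist_force: [-0.3, -0.2, -0.8]
opening: 0.0852
time: 7.5
tool_pos: [0.4503, 0.3102, 0.2264]
eef_rot: [-0.116, 0.993, 0.002, 0.004]
wrist_force: [1.4, 0.1, -0.1]
opening: 0.0858
[ 0.4851  0.1347 -0.2124  1.2144 -0.0001  0.2531] [0.4503 0.3102 0.2264] -166.7105326840603
[290 151  21  56 847] [0.4519 0.29   0.0801] ((452.1755065917969, 290.96142578125), (53.79879379272461, 18.50537109375), 15.367668151855469)
[326 150  21  56 933] [0.4413 0.3254 0.0801] ((443.0928955078125, 324.4315185546875), (54.05430221557617, 19.277061462402344), 14.741052627563477)
```

View pics/w3z.png

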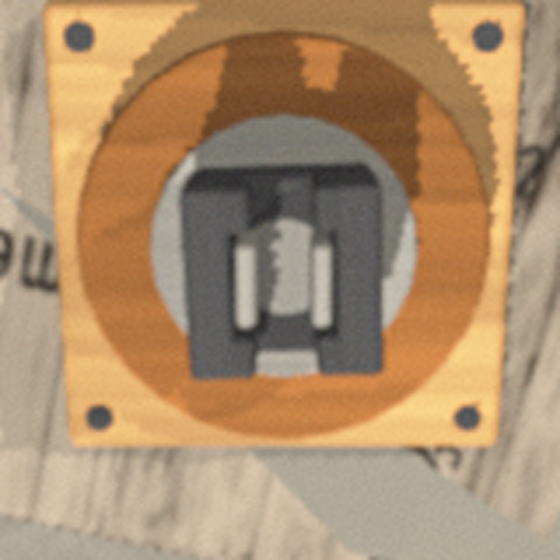

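The nut slot now lies along the post slot: in the crop, both vertical post stripes (245,290) and (322,290) sit inside the nut's slot walls. Next I work out the pin's axis from the earlier view.

```bash
cat > pin.py <<'E'
from h import *
import sys
np.set_printoptions(precision=4,suppress=True)
k=sys.argv[1]
z=np.load(f'pics/{k}.npz');T=z['T'];d=z['d'];P=cloud('wrist',d,T)
near=(np.hypot(P[...,0]-.383,P[...,1]+.325)<.056)
for lo,hi in((.006,.016),(.03,.065),(.058,.066)):
  m=(P[...,2]>lo)&(P[...,2]<hi)&near
  Q=P[m][:,:2]; w,V=np.linalg.eigh(np.cov(Q.T)); print(lo,m.sum(),P[m].mean(0),np.degrees(np.arctan2(V[1,1],V[0,1])),cv2.minAreaRect(Q.astype(np.float32)*1000))
E
python3 pin.py w1
```

```text
0.006 518 [ 0.3766 -0.3267  0.0095] -158.64462388787672 ((384.821044921875, -323.4040222167969), (93.77926635742188, 24.574356079101562), 21.231632232666016)
0.03 550 [ 0.382  -0.3245  0.0584] -158.46199388229655 ((384.8629455566406, -323.65667724609375), (35.84321212768555, 13.972881317138672), 21.32745361328125)
0.058 437 [ 0.3842 -0.3237  0.0608] -158.6491356890776 ((385.3002624511719, -323.5807189941406), (34.64759063720703, 13.629351615905762), 20.63358497619629)
```

```bash
python3 -c "
import cv2
im=cv2.imread('pics/w1.png');cv2.imwrite('pics/w1z.png',cv2.resize(im[110:310,240:390],None,fx=3,fy=3,interpolation=cv2.INTER_CUBIC))"
```

```text
(no output)
```

View pics/w1z.png

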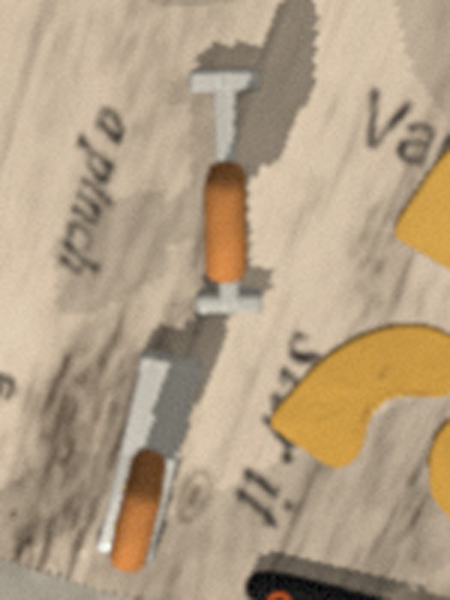

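```bash
python3 -m creep '0.0128 -0.0375 0 0 0 0 -1; 0.0257 -0.075 0 0 0 0 -1; 0.0385 -0.1125 0 0 0 0 -1; 0.0514 -0.15 0 0 0 0 -1; 0.0642 -0.1875 0 0 0 0 -1; 0.077 -0.225 0 0 0 0 -1; 0.09 -0.2625 0 0 0 0 -1; 0.103 -0.3 0 0 0 0 -1'
python3 -m creep '0.0128 -0.0375 0 0 0 -1 -1; 0.0257 -0.075 0 0 0 -2 -1; 0.0385 -0.1125 0 0 0 -3 -1; 0.0514 -0.15 0.01 0 0 -4 -1; 0.0642 -0.1875 0.02 0 0 -5 -1; 0.077 -0.225 0.02 0 0 -6 -1; 0.09 -0.2625 0.02 0 0 -7 -1; 0.103 -0.3 0.02 0 0 -8 -1'
python3 -m creep '0 0 0 0 0 0 -1; 0 0 0 0 0 0 -1; 0 0 0 0 0 0 -1; 0 0 0 0 0 0 -1'
python3 - <<'E'
from h import *
s=r.read_state();print(s['qpos'],s['tool_pos'],np.degrees(np.arctan2(*R.from_quat(s['eef_rot']).as_matrix()[[1,0],0])))
c,T=pose('wrist',s);p,d=r.capture('wrist')
cv2.imwrite('pics/w4.png',p[:,:,::-1]);np.savez('pics/w4.npz',d=d,T=T)
E
python3 pin.py w4
```

```text
time: 8.22
tool_pos: [0.4138, -0.0082, 0.2189]
eef_rot: [-0.116, 0.993, 0.001, -0.002]
wrist_force: [1.2, -0.5, 0.1]
opening: 0.0854
time: 8.88
tool_pos: [0.3827, -0.3229, 0.1983]
eef_rot: [-0.185, 0.983, 0.002, -0.001]
wrist_force: [0.7, 0.3, -0.1]
opening: 0.0853
time: 9.22
tool_pos: [0.3842, -0.3205, 0.1999]
eef_rot: [-0.185, 0.983, 0.002, -0.001]
wrist_force: [-0.1, 0.3, 0.1]
opening: 0.0853
[-8.24611531e-01  7.78907967e-02 -3.34000690e-01  1.16243033e+00
  2.67714041e-04 -1.19720565e+00] [ 0.38421504 -0.32046479  0.19985104] -158.65185634727766
0.006 531 [ 0.3771 -0.3267  0.0095] -158.9646039418948 ((384.63885498046875, -323.96771240234375), (93.29496002197266, 24.92296600341797), 21.12808609008789)
0.03 588 [ 0.3822 -0.3247  0.0585] -158.64044152537917 ((384.20257568359375, -323.99945068359375), (34.513092041015625, 13.769381523132324), 21.216251373291016)
0.058 475 [ 0.3841 -0.3238  0.0609] -158.15010667335068 ((384.2113037109375, -324.02105712890625), (34.512752532958984, 13.237893104553223), 21.533227920532227)
```

View pics/w4.png

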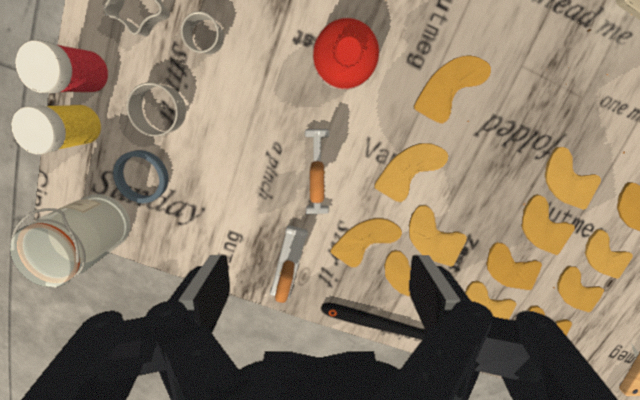

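```bash
python3 -m creep '0.001 -0.003 0.03 0 0 0 -1; 0.001 -0.003 0.06 0 0 0 -1; 0.001 -0.003 0.09 0 0 0 -1; 0.001 -0.003 0.12 0 0 0 -1; 0.001 -0.003 0.145 0 0 0 -1; 0.001 -0.003 0.162 0 0 0 -1; 0.001 -0.003 0.17 0 0 0 -1; 0.001 -0.003 0.17 0 0 0 -1' 30
python3 -m creep '0 0 0 0 0 0 -1; 0 0 0 0 0 0 -1; 0 0 0 0 0 0 0' 30
python3 -m creep '0 0 0 0 0 0 0.4; 0 0 0 0 0 0 0.6; 0 0 0 0 0 0 1; 0 0 0 0 0 0 1; 0 0 0 0 0 0 1; 0 0 0 0 0 0 1; 0 0 0 0 0 0 1' 40
```

```text
time: 9.93
tool_pos: [0.384, -0.323, 0.0295]
eef_rot: [-0.186, 0.983, 0.002, -0.001]
wrist_force: [-0.2, 0.2, 1.2]
opening: 0.0853
time: 10.18
tool_pos: [0.3864, -0.3266, 0.033]
eef_rot: [-0.185, 0.983, -0.001, 0.001]
wrist_force: [0.7, 0.4, -0.9]
opening: 0.0758
time: 10.77
tool_pos: [0.3849, -0.3255, 0.0311]
eef_rot: [-0.185, 0.983, 0.0, -0.0]
wrist_force: [1.3, -1.2, -0.1]
opening: 0.0132
```

```bash
python3 -m creep '0 0 -0.01 0 0 0 1; 0 0 -0.03 0 0 0 1; 0 0 -0.06 0 0 0 1; 0 0 -0.09 0 0 0 1; 0 0 -0.12 0 0 0 1; 0 0 -0.14 0 0 0 1; 0 0 -0.15 0 0 0 1; 0 0 -0.15 0 0 0 1'
python3 - <<'E'
from h import *
s=r.read_state();print(s['tool_pos'],s['opening'],np.degrees(np.arctan2(*R.from_quat(s['eef_rot']).as_matrix()[[1,0],0])))
p,d=r.capture('wrist');cv2.imwrite('pics/w5.png',p[:,:,::-1])
E
```

```text
time: 11.43
tool_pos: [0.3866, -0.3272, 0.1845]
eef_rot: [-0.185, 0.983, -0.003, 0.002]
wrist_force: [0.5, -0.5, -1.0]
opening: 0.0135
[ 0.38656967 -0.32716147  0.1844841 ] 0.013510591518585949 -158.70665313839802
```

View pics/w5.png

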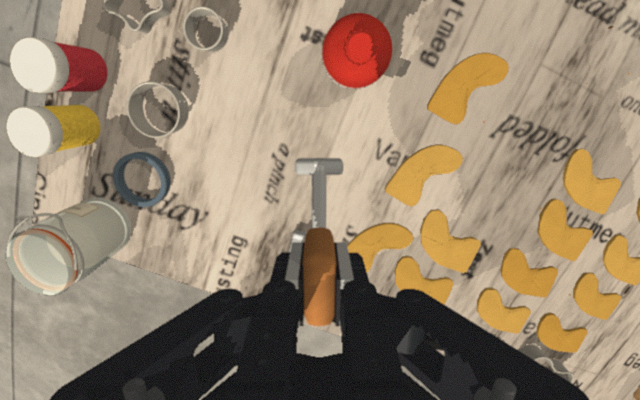

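```bash
python3 -m creep '-0.01 0.02 0 0 0 0 1; -0.025 0.05 0 0 0 0 1; -0.043 0.085 0 0 0 0 1; -0.061 0.12 0 0 0 0 1; -0.079 0.155 0 0 0 0 1; -0.097 0.19 0 0 0 0 1; -0.115 0.226 0 0 0 0 1; -0.133 0.262 0 0 0 0 1'
python3 -m creep '-0.018 0.0355 0 0 0 1 1; -0.036 0.071 0 0 0 2 1; -0.054 0.1065 0 0 0 3 1; -0.072 0.142 0 0 0 4 1; -0.09 0.1775 0 0 0 5 1; -0.108 0.213 0 0 0 6 1; -0.126 0.248 0 0 0 7 1; -0.14 0.276 0 0 0 8 1'
python3 -m creep '-0.007 0.015 0 0 0 0 1; -0.013 0.026 0 0 0 0 1; -0.013 0.028 0 0 0 0 1; -0.013 0.028 0 0 0 0 1; -0.013 0.028 0 0 0 0 1; -0.013 0.028 0 0 0 0 1'
python3 press.py w6
```

```text
time: 12.15
tool_pos: [0.4119, -0.0311, 0.1791]
eef_rot: [-0.184, 0.983, 0.001, -0.002]
wrist_force: [1.0, 0.4, -1.6]
opening: 0.013
time: 12.82
tool_pos: [0.4425, 0.277, 0.1788]
eef_rot: [-0.116, 0.993, -0.0, -0.002]
wrist_force: [1.1, -0.7, -0.8]
opening: 0.0133
time: 13.32
tool_pos: [0.4499, 0.3036, 0.1808]
eef_rot: [-0.115, 0.993, -0.0, -0.001]
wrist_force: [-0.3, -0.2, -0.4]
opening: 0.0131
[ 0.4746  0.1653 -0.2759  1.1312 -0.0003  0.2442] [0.4499 0.3036 0.1808] -166.79685909680575
[ 337  163   23   64 1107] [0.4424 0.3268 0.0801] ((442.6766662597656, 325.295654296875), (53.93559265136719, 17.789297103881836), 15.493298530578613)
[292 166  20  63 861] [0.455  0.2891 0.08  ] ((453.2493591308594, 289.1651916503906), (53.68681335449219, 14.414887428283691), 15.094311714172363)
```

View pics/w6.png

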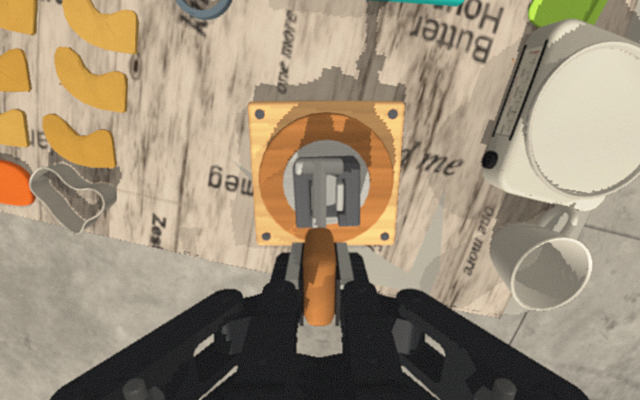

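```bash
python3 -m creep '0.001 0.003 0.01 0 0 0 1; 0.0014 0.0053 0.025 0 0 0 1; 0.0014 0.0053 0.04 0 0 0 1; 0.0014 0.0053 0.05 0 0 0 1; 0.0014 0.0053 0.055 0 0 0 1; 0.0014 0.0053 0.055 0 0 0 1; 0.0014 0.0053 0.055 0 0 0 1; 0.0014 0.0053 0.055 0 0 0 1'
python3 press.py w7; python3 -c "
import cv2
im=cv2.imread('pics/w7.png');cv2.imwrite('pics/w7z.png',cv2.resize(im[130:330,210:430],None,fx=3,fy=3,interpolation=cv2.INTER_CUBIC))"
```

```text
time: 14.03
tool_pos: [0.4485, 0.3101, 0.1271]
eef_rot: [-0.116, 0.993, 0.0, 0.001]
wrist_force: [0.9, -0.8, -0.6]
opening: 0.0136
[ 0.4864  0.2134 -0.3393  1.0166 -0.      0.2546] [0.4485 0.3101 0.1271] -166.72107691047083
[ 331  179   29   74 1540] [0.4368 0.3255 0.0801] ((441.4127197265625, 325.04840087890625), (51.51460266113281, 17.971717834472656), 15.676651000976562)
[ 275  181   32   71 1556] [0.4462 0.2889 0.0801] ((449.24249267578125, 291.16455078125), (48.73379898071289, 19.08645248413086), 15.088953018188477)
```

View pics/w7z.png

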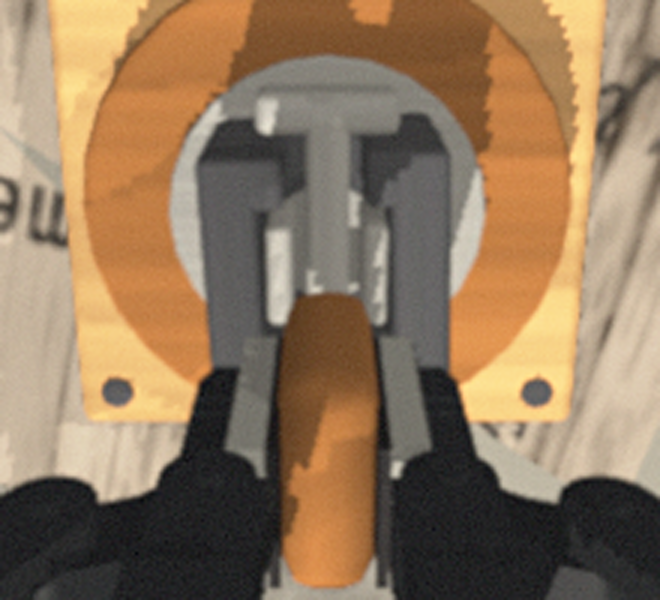

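The crop shows the bar (x≈330) centred between the post stripes (280 and 378). I'll lower gently.

```bash
python3 -m creep '0.0015 -0.0005 0.004 0 0 0 1; 0.0015 -0.0005 0.008 0 0 0 1; 0.0015 -0.0005 0.012 0 0 0 1; 0.0015 -0.0005 0.016 0 0 0 1; 0.0015 -0.0005 0.02 0 0 0 1; 0.0015 -0.0005 0.024 0 0 0 1; 0.0015 -0.0005 0.028 0 0 0 1; 0.0015 -0.0005 0.03 0 0 0 1'
```

```text
time: 14.75
tool_pos: [0.446, 0.3088, 0.0955]
eef_rot: [-0.116, 0.993, -0.0, -0.001]
wrist_force: [0.9, 0.1, -0.7]
opening: 0.0136
```

```bash
python3 -m creep '0 0 0.002 0 0 0 1; 0 0 0.003 0 0 0 1; 0 0 0.004 0 0 0 1; 0 0 0.005 0 0 0 1; 0 0 0.005 0 0 0 1'; python3 -m creep '0 0 0.001 0 0 0 1; 0 0 0.001 0 0 0 1;0 0 0.002 0 0 0 1; 0 0 0.002 0 0 0 1'
```

```text
time: 15.17
tool_pos: [0.4465, 0.309, 0.0913]
eef_rot: [-0.116, 0.993, -0.0, 0.0]
wrist_force: [0.3, 0.4, -1.0]
opening: 0.0131
time: 15.5
tool_pos: [0.4468, 0.3092, 0.0908]
eef_rot: [-0.116, 0.993, 0.0, 0.0]
wrist_force: [-2.9, -0.5, 8.9]
opening: 0.0133
```

Contact came at z=0.0908 (0.091 expected) with 9 N, so the pin is seated. I'll let go and rise.

```bash
python3 -m creep '0 0 -0.001 0 0 0 0.7; 0 0 -0.001 0 0 0 0.4; 0 0 -0.001 0 0 0 0; 0 0 -0.001 0 0 0 -0.5; 0 0 -0.001 0 0 0 -1; 0 0 -0.001 0 0 0 -1; 0 0 -0.001 0 0 0 -1; 0 0 -0.001 0 0 0 -1'
python3 -m creep '0 0 -0.01 0 0 0 -1; 0 0 -0.03 0 0 0 -1; 0 0 -0.06 0 0 0 -1; 0 0 -0.09 0 0 0 -1; 0 0 -0.12 0 0 0 -1; 0 0 -0.13 0 0 0 -1; 0 0 -0.13 0 0 0 -1; 0 0 -0.13 0 0 0 -1'
python3 press.py w8; python3 - <<'E'
from h import *
z=np.load('pics/w8.npz');d=z['d'];P=cloud('wrist',d,z['T'])
near=np.hypot(P[...,0]-.447,P[...,1]-.3085)<.035
m=near&(P[...,2]>.115);Q=P[m][:,:2];print(m.sum(),P[m].mean(0),P[m][:,2].max(),cv2.minAreaRect(Q.astype(np.float32)*1000))
E
```

```text
time: 16.17
tool_pos: [0.4464, 0.309, 0.0902]
eef_rot: [-0.116, 0.993, -0.0, -0.0]
wrist_force: [-0.4, -0.3, 0.8]
opening: 0.0851
time: 16.83
tool_pos: [0.4467, 0.3091, 0.2207]
eef_rot: [-0.116, 0.993, 0.0, 0.001]
wrist_force: [-0.9, 0.0, -1.0]
opening: 0.0852
[ 0.4864  0.1372 -0.2218  1.2106  0.      0.2544] [0.4467 0.3091 0.2207] -166.70828065268728
[328 156  20  57 872] [0.4416 0.3262 0.0801] ((442.75640869140625, 325.30499267578125), (53.75891876220703, 17.591285705566406), 14.985881805419922)
[290 158  21  56 908] [0.4517 0.2901 0.0801] ((452.2162780761719, 290.8020935058594), (53.70079803466797, 18.01766014099121), 15.235817909240723)
12948 [0.43391183 0.30544283 0.2954898 ] 0.3175242194653707 ((434.59674072265625, 306.154052734375), (49.40481948852539, 50.40949630737305), 55.9227409362793)
```

View pics/w8.png

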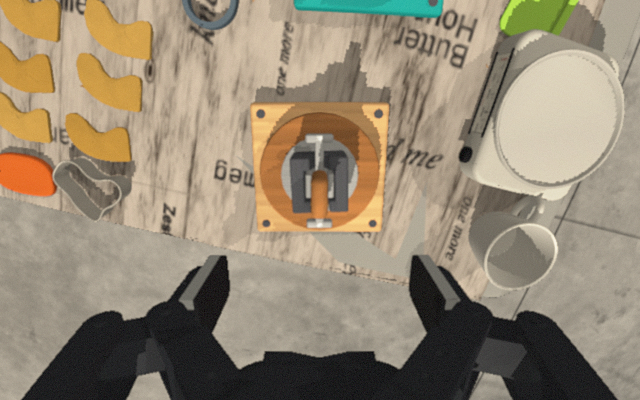

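```bash
python3 - <<'E'
from h import *
np.set_printoptions(precision=4,suppress=True)
z=np.load('pics/w8.npz');d=z['d'];P=cloud('wrist',d,z['T'])
near=np.hypot(P[...,0]-.447,P[...,1]-.3085)<.055
for lo,hi in((.116,.15),(.064,.074)):
    m=near&(P[...,2]>lo)&(P[...,2]<hi);Q=P[m][:,:2];print(m.sum(),P[m].mean(0),P[m][:,2].max(),cv2.minAreaRect(Q.astype(np.float32)*1000))
p,d=r.capture('top');cv2.imwrite('pics/t9.png',p[:,:,::-1])
im=cv2.imread('pics/w8.png');cv2.imwrite('pics/w8z.png',cv2.resize(im[90:250,240:400],None,fx=3.5,fy=3.5,interpolation=cv2.INTER_CUBIC))
cv2.imwrite('pics/t9z.png',cv2.resize(p[130:240,360:460,::-1],None,fx=5,fy=5))
E
```

```text
666 [0.4463 0.3077 0.1206] 0.12321228835859038 ((447.25714111328125, 307.93780517578125), (34.54835510253906, 13.960342407226562), 13.833468437194824)
834 [0.4371 0.3057 0.0694] 0.07393294173131976 ((447.675048828125, 303.17315673828125), (95.10702514648438, 50.02704620361328), 3.504459857940674)
```

View pics/w8z.png

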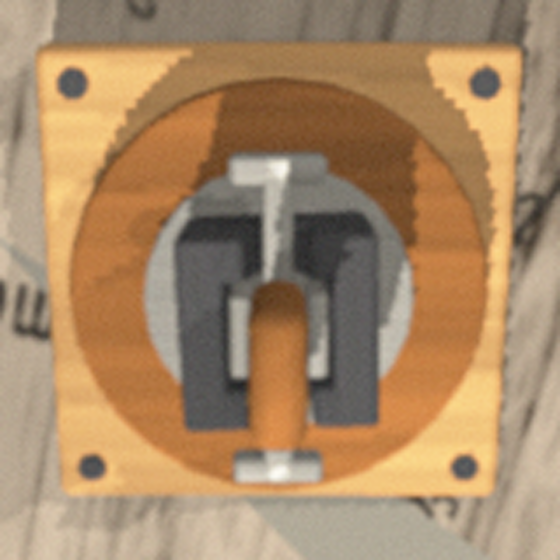

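View pics/t9z.png

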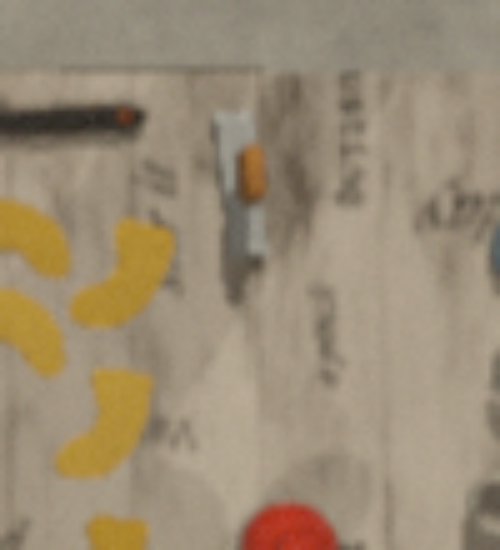

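The pin is seated: its handle top is at 0.122 (0.122 expected), centred to within 1 mm, at 13.8°. The crop shows the bar in both slots and the crosspieces outside the nut. In the top crop the thick pin is still standing at (240,185). I'm handing in.

```bash
python3 -c "
from station import r
print(r.finish_job())"
```

```text
the job is handed in; nothing more can be done
None
```

The dough press is locked. I turned the castle nut about 59° clockwise onto the post's slot, laid the slim pin in with its handle up, let go and moved clear. The job was handed in at about 17 s of the 54 s allowed; no verdict is reported.

My last checks before handing in:

- **Nut:** its slot measured about 15°, against about 13.3° for the post's slot, so within about 2°.
- **Slim pin:** the handle top is at about 0.122–0.123 m, where 0.122 m means fully seated. The handle centre is within about 1 mm of the post's axis, and the pin lies at 13.8°, along the slot. The highest wrist-force reading while seating it was 9 N.
- **Thick pin:** the top camera shows it still standing where it was. I judged this by eye and did not measure it.
- **Gripper:** open and about 13 cm above where it let go of the pin.

One reading disagreed. A rough depth fit at bar height gave an off-centre, rotated box (about 5 mm off, at 3.5°). That height band probably also caught the nut's sides, so I set it aside in favour of the handle measurement and the picture.

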